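# Load the slide tray into the scanner

### The arm

A 6-joint arm with a two-finger parallel gripper is mounted at the origin on the work surface. World frame = base frame: x ahead of the robot, y to its left, z up, the work surface at z = 0. Lengths are in m, angles in rad, forces in N, time in s.
With the tool pointing down it reaches from about 0.35 to 0.875 m from the base axis. Payload 15.5 kg.
Tool frame: the origin (TCP) lies on the mounting face of the last link; the fingertips stand 173 mm ahead of it and the grasp point (between the pads) lies 155 mm ahead of it; z points along the fingers, y is the line along which they close (so a half turn about z gives the same grasp; the last joint's range is limited). The gripper opens to 85 mm and grips with 20 to 120 N. Pads are 22 mm wide; open, the fingers measure 114 mm over their backs; the gripper's body (76 mm by 85 mm) begins 54 mm behind the grasp point. The pads swing forward as they close: fully open they stand 13 mm farther back than shut.
Start: joints at [-0.096, 0.494, 1.345, -0, 1.302, -0.096], TCP at [0.625, 0, 0.405] pointing down, gripper open.
Joint ranges: [-2.91, 2.91], [-0.82, 2.16], [0.22, 2.67], [-1.22, 4.37], [0.12, 2.79], [-3.08, 3.08]. Speed limits (rad/s): [1.89, 1.89, 2.57, 3.01, 3.01, 3.01].

### API

Orientations are given as a unit quaternion [x, y, z, w].
In Python, from plant import r gives the robot as it stands.
- The arm moves only by the tool step_arm, never from a script. Its argument "motion" is a list of rows, each a list of 4 numbers: the shift along the tool's x, y, z in cm, then the turn about the tool's z in degrees. A call has 1 to 5 rows; each row shifts and turns the commanded pose from where the row before left it, along the tool's axes as they then stand; what a row does not reach is not made up. A row lasts 1/12 s, in which the tool goes at most 41.7 mm and 7.16 degrees, less where a joint would pass 70% of its speed; a pose out of reach is approached as far as the arm can. A call is refused whole if a number of a shift passes 4.17 or a number of a turn 7.16, either way. A call with a gripper value outside its range is refused whole. "fingers" is the gripper's target within -1 to 1 (fully open at 1, half-way at 0, shut at -1), set as the call begins (left out, the last holds). The fingers move at their own pace and stop on an object; the grip force is fixed at half the most. Time passes only in rows, so rows that do not move let the fingers close. It gives the time, the measured TCP pose, the force, the opening and the grip force at its end, in the units of the state.
- r.read_state(): the state, without advancing time (a new reading comes with each control period).
- r.get_image(name): name is "scene" or "side" or "wrist"; returns a dict with "image" (480x640x3 uint8, red, green, blue), "camera_matrix" (3x3 intrinsics, pixels), "eye" and "attitude" of the camera in the world. Camera axes: x right, y down, z forward; pixel columns grow to the right and rows downward; lengths in m; the calibration is good to about 2 mm. The wrist camera is an equidistant fisheye: a pixel r from the principal point sees the ray r / f radians off the axis. A picture is of the moment at which its call begins. There is no depth.
- r.finish_job(): hands the job in; it is judged then, once.
The state is a dict: "t": time; "joint_pos": joint angles; "qd": joint speeds; "joint_torque": joint torques, N m; "position": TCP position; "eef_rot": TCP orientation; "wrist_force": force on the tool from outside, world axes, zero at the start; "moment": the same for the moment, N m; "finger_gap": finger opening in m; "finger_force": force on a finger pad.
Only numpy, scipy, OpenCV 4.12 (cv2) and the standard library are available. Lean on these libraries where they do the work, as an engineer would, in place of code of your own. Each camera call takes 0.05 s, during which the arm holds its last target. There are 200 camera calls.

### The job

Draw the red slide tray out from under the bench riser, keeping it level so that the slides stay put, set it down flat on the bench in line with the scanner's mouth, its nose at the mouth, and let go. Then, from its handle end, slide it in under the scanner's hood, nose first, until it is fully home against the stop. Leave the blue tray and everything else where it is.

Things in the scene. Friction and masses are not known exactly. Their poses are not given: they have to be found in the camera images.
- tray_red: Red plastic slide tray, the one to load, 0.15 to 0.31 kg. Open body 164 long (own x), 62 wide (y), 14 high, 4 mm walls; four glass slides lie below the rim. Origin: middle of the body's underside (z = 0 on the bench); x points to the nose, the plain end at x = 82 mm; z up. It starts flat, its handle end under the riser; the body can be gripped across its width.
- tray_nose (a point): Middle of the red tray's nose end, at its underside: 82 mm ahead of the tray's origin along its x.
- tray_handle (a point): Point in the red tray's handle, at x = -114, y = 0, z = 34 mm of the tray. A tongue 30 wide and 8 high runs from the tail (x = -82) to x = -132 mm; on it stands the handle, an upright fin 36 long (x -132 to -96), 12 thick (y), its top 44 mm above the tray's underside. Grip it across its thickness. At the start it is under the riser, out of reach from above.
- tray_blue: Blue tray, identical in shape and frame to the red one, lying parallel to it under the same riser about 120 mm beside it (which of the two is on which side varies). To be left alone.
- riser: Grey fixed bench riser, a low shelf. Origin: on the bench under the middle of its front edge; x points out of it to the trays' noses. Board 340 wide (y), x from -180 to 0, underside 60 and top 75 mm above the bench; side walls at y = +-164 mm, back closed. Its front edge is above x = -73 to -57 mm of the trays. A bottle, a jar and two dishes stand on it.
- scanner: White fixed slide scanner, red trim. Origin: on the bench, middle of its mouth; x points inwards, z up. Low hood 190 wide (y), x 0 to 150 mm, top 50 mm above the bench; under it a channel with the bench as floor, 70 wide, 30 high, 150 deep, ending at the stop. Two flared guides 22 high before the mouth (x -21 to 0), opening to about 94 wide. Behind the hood (x 150 to 320) it is 150 high.
- scanner_stop (a point): Middle of the stop's face at bench level, 150 mm inside the mouth along the scanner's x. When the tray is home its nose touches it, its origin is at x = 68 and its handle's middle at x = -46 mm of the scanner. The tray's body has 4 mm to spare on each side in the channel; its handle is too tall for the hood and stays outside.
- reagent_bottle: Amber glass bottle with a blue cap, 60 across, 130 high, standing on the riser. Bystander. Origin: centre of its underside.
- jar: Clear jar with a white cap, 64 across, 75 high, standing on the riser. Bystander. Origin: centre of its underside.
- dishes: Two stacked clear petri dishes, 80 across, 29 high together. Bystander, standing on the riser. Origin: centre of the underside.
Not all that is in view belongs to the job. Leave any green or yellow look-alike of the tray_red alone.

How it is judged:
By the outcome, as a careful person would: the job done as asked, in the order asked, and still so for the second after the job is handed in, with the robot touching nothing.
It also fails if it takes over 54 s, if anything falls off the work surface, if the arm or the gripper's body presses on something with over 40 N, if the wrist force passes 120 N, or if a joint passes its speed limit or range.

## Working session

There is one attempt and no reset: what is moved stays moved. The work goes in short steps, Python scripts to look and compute and a tool call to move; the robot and the scene stay as the last step left them, time stands still between calls to the robot, and variables do not carry over. Pictures are saved under pics/ and viewed, at most 10 in all, crops included, and the job is handed in when it is done.

Besides the shell and the picture viewer there is one more tool, called after "Request:" as a command line: name --pt "numbers of a row" for each row, then --argument value for the rest. step_arm: Moves the arm, as the interface text tells. Its arguments: {"type":"object","properties":{"motion":{"type":"array","items":{"type":"array","items":{"type":"number"}}},"fingers":{"type":"number"}},"required":["motion"]}

```bash
mkdir -p pics; ls; python3 - <<'E'
from plant import r
import cv2
print(r.read_state())
for n in("scene","side","wrist"):
    d=r.get_image(n); cv2.imwrite(f"pics/{n}0.png",d["image"][:,:,::-1]); print(n,d["camera_matrix"],d["eye"],d["attitude"])
E
```

```text
pics
{'t': 0.0, 'joint_pos': array([-9.54751742e-02,  4.94205538e-01,  1.34610025e+00, -2.25897240e-05,
        1.30250646e+00, -9.55370113e-02]), 'qd': array([-8.47688383e-04, -5.67151465e-05,  1.20789011e-03,  1.46831383e-04,
       -1.53915839e-03, -8.95338695e-04]), 'joint_torque': array([-2.68344644e-03, -8.82162237e+01, -3.83866239e+01, -4.40739132e-04,
        1.02696815e-02,  1.38197843e-04]), 'position': array([6.24864515e-01, 2.81491448e-05, 4.04096689e-01]), 'eef_rot': array([ 7.07082665e-01,  7.07130634e-01, -3.96506566e-04, -4.63415123e-04]), 'wrist_force': array([-0.41748054,  0.19895549, -0.14770223]), 'moment': array([2.50267898e-02, 9.72877865e-05, 1.86516996e-02]), 'finger_force': 0.0, 'finger_gap': 0.08584379283681544}
scene [[574.12447843   0.         309.31002545]
 [  0.         574.12447843 226.57943488]
 [  0.           0.           1.        ]] [ 1.00616075 -0.48772922  1.14123313] [ 0.85560261  0.41847128 -0.14198889 -0.26956467]
side [[489.28640966   0.         315.29575024]
 [  0.         489.28640966 230.60539931]
 [  0.           0.           1.        ]] [0.06717741 0.96670493 0.75234901] [-0.14770135  0.86339112 -0.47640025  0.07604528]
wrist [[371.64829954   0.         315.21540978]
 [  0.         371.64829954 237.84651063]
 [  0.           0.           1.        ]] [0.62422956 0.08397956 0.37381637] [ 9.86301019e-01  2.99151760e-04 -9.87020315e-04  1.64952225e-01]
```

View pics/scene0.png

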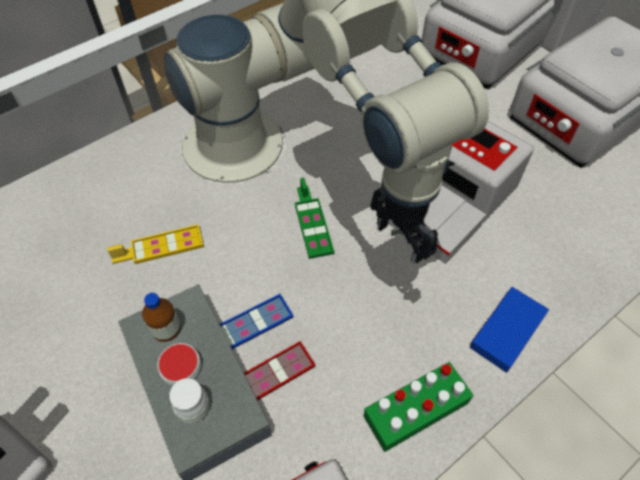

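View pics/side0.png

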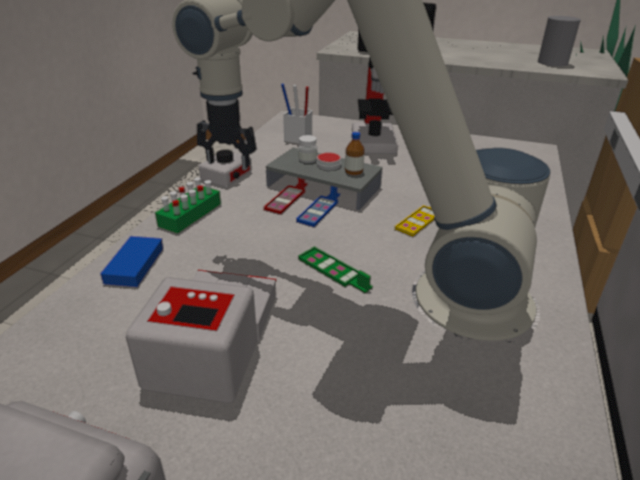

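View pics/wrist0.png

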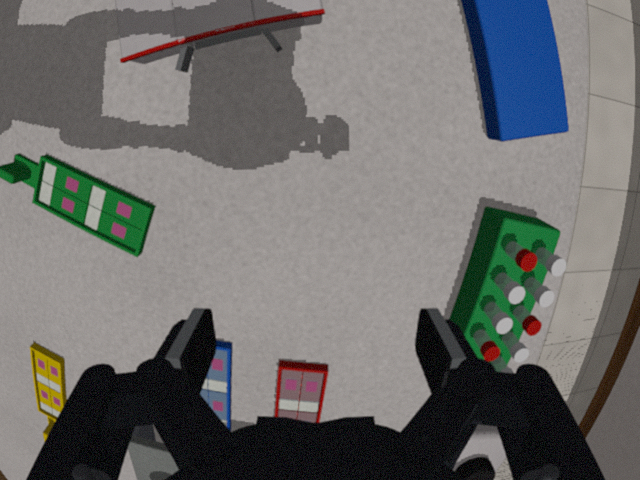

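Scene view: red tray's nose corners are near (304,344) and (315,363), with the blue tray next to it. The wrist view shows the scanner's hood front edge running from (122,60) to (323,12), and the red nose corners at (279,361) and (327,363).

```bash
cat > h.py <<'E'
import numpy as np
from scipy.spatial.transform import Rotation as R
def hit(d,uv,z):
    K=d["camera_matrix"]; f=K[0,0]; x=(uv[0]-K[0,2])/f; y=(uv[1]-K[1,2])/f
    if d.get("fish"):
        t=np.hypot(x,y); v=np.array([np.sin(t)*x/t,np.sin(t)*y/t,np.cos(t)])
    else: v=np.array([x,y,1.])
    w=R.from_quat(d["attitude"]).apply(v); e=np.array(d["eye"]); return e+w*(z-e[2])/w[2]
def px(d,p):
    K=d["camera_matrix"]; f=K[0,0]; c=R.from_quat(d["attitude"]).inv().apply(np.array(p)-d["eye"])
    if d.get("fish"):
        t=np.arctan2(np.hypot(c[0],c[1]),c[2]); k=t/np.hypot(c[0],c[1]); return np.array([K[0,2]+f*k*c[0],K[1,2]+f*k*c[1]])
    return K[:2,2]+f*c[:2]/c[2]
E
python3 - <<'E'
from plant import r
from h import *
import cv2,pickle
D={n:r.get_image(n) for n in("scene","side","wrist")}; D["wrist"]["fish"]=1
pickle.dump(D,open("d0.pkl","wb"))
w,s,si=D["wrist"],D["scene"],D["side"]
for n,uv,z in[("hood",(122,60),.05),("hood",(323,12),.05),("guide",(183,70),.022),("guide",(280,48),.022),("nose",(279,361),.014),("nose",(327,363),.014)]: print(n,uv,hit(w,uv,z).round(4))
for uv in[(304,344),(315,363),(246,377),(256,398)]: print("scene red",uv,hit(s,uv,.014).round(4))
for uv in[(200,287),(271,433)]: print("riser",uv,hit(s,uv,.075).round(4))
S=lambda im,a,k:cv2.resize(im[a[1]:a[3],a[0]:a[2],::-1],None,fx=k,fy=k,interpolation=cv2.INTER_CUBIC)
a=S(s["image"],(190,320,330,420),5); a=a[:,:700]
b=S(w["image"],(100,0,340,100),3); cv2.imwrite("pics/c1.png",np.vstack([cv2.resize(a,(700,500))[:300],np.pad(b,((0,0),(0,0),(0,0)))[:, :700]])[:600])
cv2.imwrite("pics/c1.png",np.vstack([cv2.resize(S(s["image"],(215,320,335,420),1),(480,400)),np.pad(cv2.resize(S(w["image"],(100,0,340,100),1),(480,200)),((0,0),(0,0),(0,0)))]))
E
```

```text
hood (122, 60) [0.4441 0.1472 0.05  ]
hood (323, 12) [0.6304 0.1759 0.05  ]
guide (183, 70) [0.4967 0.1333 0.022 ]
guide (280, 48) [0.5912 0.1483 0.022 ]
nose (279, 361) [ 0.58   -0.1978  0.014 ]
nose (327, 363) [ 0.6381 -0.2003  0.014 ]
scene red (304, 344) [ 0.5912 -0.2074  0.014 ]
scene red (315, 363) [ 0.6386 -0.215   0.014 ]
scene red (246, 377) [ 0.5758 -0.3441  0.014 ]
scene red (256, 398) [ 0.624  -0.3526  0.014 ]
riser (200, 287) [ 0.3737 -0.3185  0.075 ]
riser (271, 433) [ 0.7147 -0.3748  0.075 ]
```

View pics/c1.png

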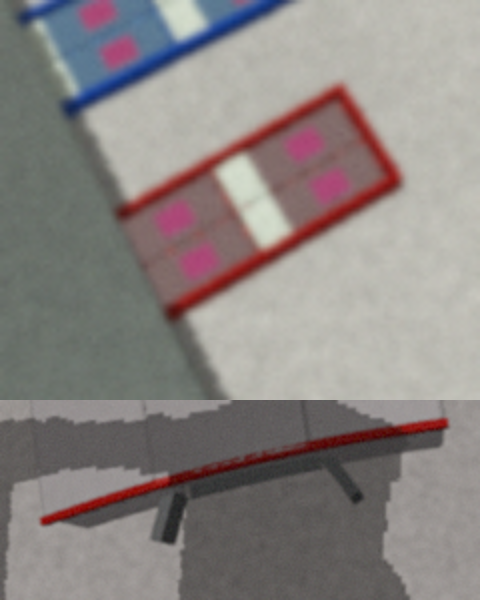

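The enlarged crop puts the red nose corners at scene (300.3,341.5) and (314.8,365.5). The body passes under the board at (245.5,373.5) and (258,399). The hood edge holds at (121,60.5) to (323,12).

```bash
python3 - <<'E'
from h import *
import pickle,cv2
D=pickle.load(open("d0.pkl","rb")); s,w,si=D["scene"],D["wrist"],D["side"]
P=[hit(s,u,.014)[:2] for u in[(300.3,341.5),(314.8,365.5),(245.5,373.5),(258,399)]]
print(np.round(P,4), np.linalg.norm(P[0]-P[1]))
for a,b in((2,0),(3,1)): d=P[a+0]-P[b]; print(np.degrees(np.arctan2(*(P[b]-P[a])[::-1])))
print("riser w",np.linalg.norm(hit(s,(200,287),.075)-hit(s,(271,433),.075)))
im=w["image"][335:435,190:340,::-1]; jm=si["image"][160:240,240:390,::-1]
cv2.imwrite("pics/c2.png",np.vstack([cv2.resize(im,None,fx=4,fy=3,interpolation=2),cv2.resize(jm,None,fx=4,fy=3.75,interpolation=2)]))
E
```

```text
[[ 0.5819 -0.2102]
 [ 0.6426 -0.2186]
 [ 0.569  -0.3408]
 [ 0.6282 -0.3506]] 0.06128393644805767
84.36820002163894
83.76919586465958
riser w 0.3456341238348572
```

View pics/c2.png

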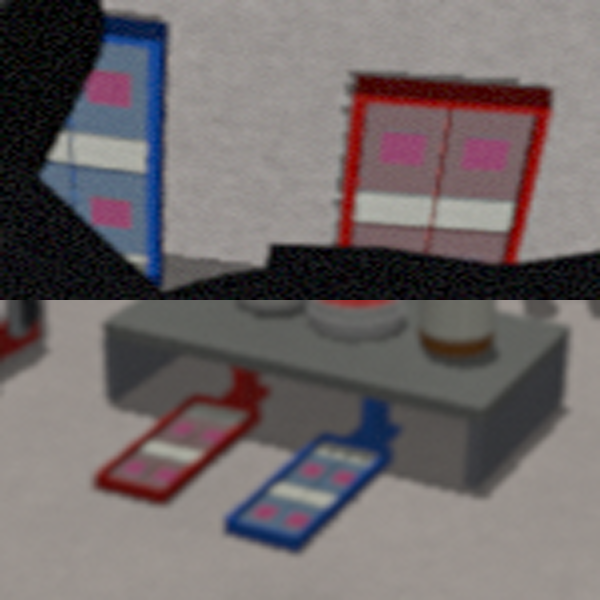

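```bash
python3 - <<'E'
from h import *
import pickle
D=pickle.load(open("d0.pkl","rb")); s,w,si=D["scene"],D["wrist"],D["side"]
for c,u,z in[(w,(279.5,366),.014),(w,(327.5,370),.014),(w,(278,360),0),(w,(327.7,364.3),0),(si,(264.3,210.2),0),(si,(280.8,213.9),0),(si,(264.3,206),.014),(si,(281,210),.014),(si,(287.5,186.7),.014)]: print(u,hit(c,u,z).round(4))
E
```

```text
(279.5, 366) [ 0.5802 -0.2057  0.014 ]
(327.5, 370) [ 0.6389 -0.2115  0.014 ]
(278, 360) [ 0.5771 -0.2071  0.    ]
(327.7, 364.3) [ 0.6396 -0.2135  0.    ]
(264.3, 210.2) [ 0.6359 -0.2169  0.    ]
(280.8, 213.9) [ 0.5796 -0.2134  0.    ]
(264.3, 206) [ 0.6358 -0.2184  0.014 ]
(281, 210) [ 0.5785 -0.2132  0.014 ]
(287.5, 186.7) [ 0.6172 -0.3624  0.014 ]
```

Request:
step_arm --pt "-4 -0.5 0 0" --pt "-4 -0.5 0 0" --pt "-4 -0.5 2 0" --pt "-4 -0.5 2 0" --pt "-4 -0.4 2 0" --fingers 1

```text
t: 0.72
position: [0.6015, -0.1928, 0.3487]
eef_rot: [0.707, 0.707, 0.0, 0.0]
wrist_force: [1.1, 0.0, 0.7]
finger_gap: 0.0854
finger_force: 0.0
```

Request:
step_arm --pt "-4 0 2 0" --pt "-4 0 2 0" --pt "-0.35 0 0 6.5" --pt "0 0 0 0" --pt "0 0 0 0"

```text
t: 1.13
position: [0.602, -0.2692, 0.3118]
eef_rot: [0.746, 0.666, 0.0, -0.0]
wrist_force: [0.4, 0.3, 0.4]
finger_gap: 0.0855
finger_force: 0.0
```

```bash
python3 - <<'E'
from plant import r
from h import *
import cv2,pickle
D=r.get_image("wrist"); D["fish"]=1; pickle.dump(D,open("d1.pkl","wb")); cv2.imwrite("pics/w1.png",D["image"][:,:,::-1])
s=r.read_state(); print(s["t"],s["position"],R.from_quat(s["eef_rot"]).as_matrix().round(4).tolist(),s["wrist_force"])
E
```

```text
1.1833 [ 0.60217224 -0.26850186  0.31220977] [[0.1099, 0.9939, 0.0003], [0.9939, -0.1099, 0.0001], [0.0002, 0.0003, -1.0]] [-0.12014248  1.54111016  0.44688416]
```

View pics/w1.png

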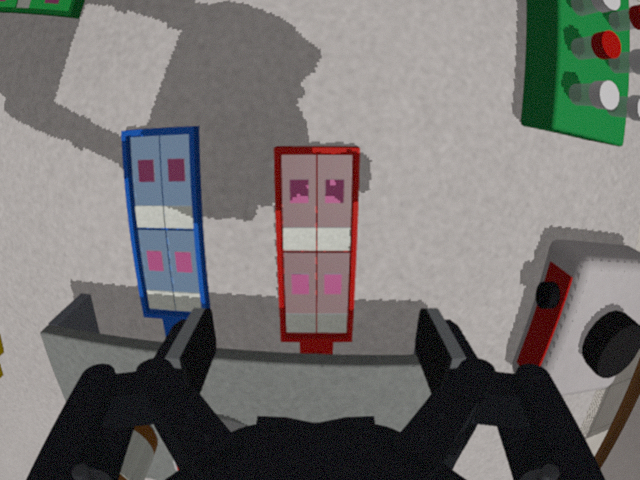

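The red tray sits between the fingers. Its rim corners are at about (276,152) and (358,152) at the nose, and (281,341) and (351,341) at the tail, with the tongue going under the board at (317,350).

```bash
python3 - <<'E'
from h import *
import pickle
D=pickle.load(open("d1.pkl","rb"))
P=[hit(D,u,.014)[:2] for u in[(275.5,152.5),(358,152.5),(281,342),(351,341)]]
print(np.round(P,4)); n=(P[0]+P[1])/2;t=(P[2]+P[3])/2
print("w",np.linalg.norm(P[0]-P[1]),np.linalg.norm(P[2]-P[3]),"len",np.linalg.norm(n-t),"ctr",(n+t)/2,"head",np.degrees(np.arctan2(*(n-t)[::-1])))
E
```

```text
[[ 0.579  -0.2094]
 [ 0.638  -0.216 ]
 [ 0.5599 -0.3691]
 [ 0.6205 -0.3748]]
w 0.05938134377556823 0.06088206461697375 len 0.16028313226901458 ctr [ 0.59936318 -0.29231371] head 83.44385446110394
```

Request:
step_arm --pt "-1.4 0 2.5 -0.3" --pt "0 0 3.5 0" --pt "0 0 3.5 0" --pt "0 0 2.5 0" --pt "0 0 0 0"

```text
t: 1.6
position: [0.5994, -0.2808, 0.1878]
eef_rot: [0.743, 0.669, -0.001, -0.003]
wrist_force: [-1.5, 0.0, -0.9]
finger_gap: 0.0854
finger_force: 0.0
```

Request:
step_arm --pt "0 0 0 0" --pt "0 0 0 0"

```text
t: 1.77
position: [0.6014, -0.2827, 0.194]
eef_rot: [0.744, 0.669, 0.0, 0.001]
wrist_force: [-0.1, -0.8, 0.4]
finger_gap: 0.0852
finger_force: 0.0
```

Request:
step_arm --pt "0 -0.1 0.8 0" --pt "0 0 0.8 0" --pt "0 0 0.7 0" --pt "0 0 0 0" --pt "0 0 0 0"

```text
t: 2.18
position: [0.5993, -0.283, 0.1684]
eef_rot: [0.744, 0.668, -0.0, -0.0]
wrist_force: [0.4, -0.0, 0.4]
finger_gap: 0.0853
finger_force: 0.0
```

Request:
step_arm --pt "0 0 0 0" --pt "0 0 0 0" --pt "0 0 0 0" --pt "0 0 0 0" --pt "0 0 0 0" --fingers -1

```text
t: 2.6
position: [0.5996, -0.2832, 0.1695]
eef_rot: [0.744, 0.668, 0.0, 0.0]
wrist_force: [-1.3, 1.1, 5.1]
finger_gap: 0.0602
finger_force: 65.9
```

Request:
step_arm --pt "0 0 0 0" --pt "0 0 0 0" --pt "0 0 0 0"

```text
t: 2.85
position: [0.5996, -0.2832, 0.1695]
eef_rot: [0.744, 0.668, 0.0, 0.0]
wrist_force: [-1.8, 0.2, 4.5]
finger_gap: 0.061
finger_force: 65.9
```

Request:
step_arm --pt "0 0 -0.4 0" --pt "0 0 -0.3 0" --pt "0.5 0 0 0" --pt "1 0 0 0" --pt "1.5 0 0 0"

```text
t: 3.27
position: [0.6026, -0.2529, 0.1758]
eef_rot: [0.745, 0.667, 0.0, 0.0]
wrist_force: [-0.3, -0.8, -2.7]
finger_gap: 0.0606
finger_force: 65.3
```

Request:
step_arm --pt "2 0 0 0" --pt "2 0 0 0" --pt "2 0 0 0" --pt "2 0 0 0" --pt "2 0 0 0"

```text
t: 3.68
position: [0.6133, -0.1512, 0.1756]
eef_rot: [0.744, 0.668, -0.0, -0.0]
wrist_force: [-0.0, -0.2, -2.6]
finger_gap: 0.0604
finger_force: 65.3
```

Request:
step_arm --pt "2 0 0 -2" --pt "2 0 -0.3 -3" --pt "2 0 -0.3 -3" --pt "1 0 0 -3" --pt "0.5 0 0 -2"

```text
t: 4.1
position: [0.6164, -0.0757, 0.1818]
eef_rot: [0.662, 0.75, -0.0, -0.0]
wrist_force: [0.3, 0.5, -2.6]
finger_gap: 0.0607
finger_force: 65.4
```

Request:
step_arm --pt "0 0 0 -2.3" --pt "0 0 0 0" --pt "0 0 0 0"

```text
t: 4.35
position: [0.6166, -0.0779, 0.1817]
eef_rot: [0.649, 0.761, -0.0, -0.0]
wrist_force: [0.2, 1.1, -2.4]
finger_gap: 0.0604
finger_force: 65.4
```

```bash
python3 - <<'E'
from plant import r
from h import *
import cv2,pickle
D=r.get_image("wrist"); D["fish"]=1; s=r.read_state(); D["s"]=s; pickle.dump(D,open("d2.pkl","wb")); cv2.imwrite("pics/w2.png",D["image"][:,:,::-1])
print(s["t"],s["position"],R.from_quat(s["eef_rot"]).as_matrix().round(4).tolist(),s["wrist_force"],s["finger_gap"])
E
```

```text
4.4 [ 0.61664072 -0.07827743  0.18173149] [[-0.1571, 0.9876, -0.0003], [0.9876, 0.1571, 0.0001], [0.0002, -0.0003, -1.0]] [ 0.3497756   0.15655445 -2.33453084] 0.06076473662132974
```

View pics/w2.png

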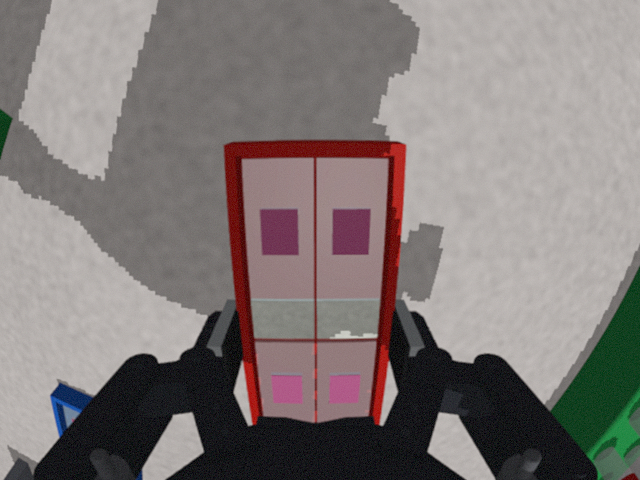

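The tray is held straight: the nose edge (225..406 at row 145) is centred on the tool axis and the slides are in place. Next I'll move near the mouth and look again.

Request:
step_arm --pt "1 -0.3 0 0" --pt "2 -0.6 0 0" --pt "2.5 -0.7 0 0" --pt "2.5 -0.8 0 0" --pt "2.2 -0.8 0 0"

```text
t: 4.82
position: [0.568, 0.0182, 0.1818]
eef_rot: [0.649, 0.76, -0.0, -0.0]
wrist_force: [-0.3, 0.2, -3.8]
finger_gap: 0.0604
finger_force: 65.4
```

Request:
step_arm --pt "2 -0.6 0 0" --pt "1.5 -0.2 0 0" --pt "0.5 0 0 0" --pt "0 0 0 0" --pt "0 0 0 0"

```text
t: 5.23
position: [0.555, 0.0548, 0.1819]
eef_rot: [0.649, 0.761, 0.0, 0.0]
wrist_force: [0.2, -0.4, -3.3]
finger_gap: 0.0606
finger_force: 65.4
```

```bash
python3 - <<'E'
from plant import r
from h import *
import cv2,pickle
D=r.get_image("wrist"); D["fish"]=1; s=r.read_state(); D["s"]=s; pickle.dump(D,open("d3.pkl","wb")); cv2.imwrite("pics/w3.png",cv2.resize(D["image"][:300,120:520,::-1],None,fx=2,fy=2,interpolation=2))
print(s["t"],s["position"],R.from_quat(s["eef_rot"]).as_matrix().round(4).tolist(),s["wrist_force"],s["finger_gap"])
E
```

```text
5.2833 [0.55517852 0.05444049 0.18185824] [[-0.1577, 0.9875, 0.0005], [0.9875, 0.1577, -0.0001], [-0.0002, 0.0005, -1.0]] [ 0.35084642 -0.02087296 -1.97534274] 0.060585240051210125
```

View pics/w3.png

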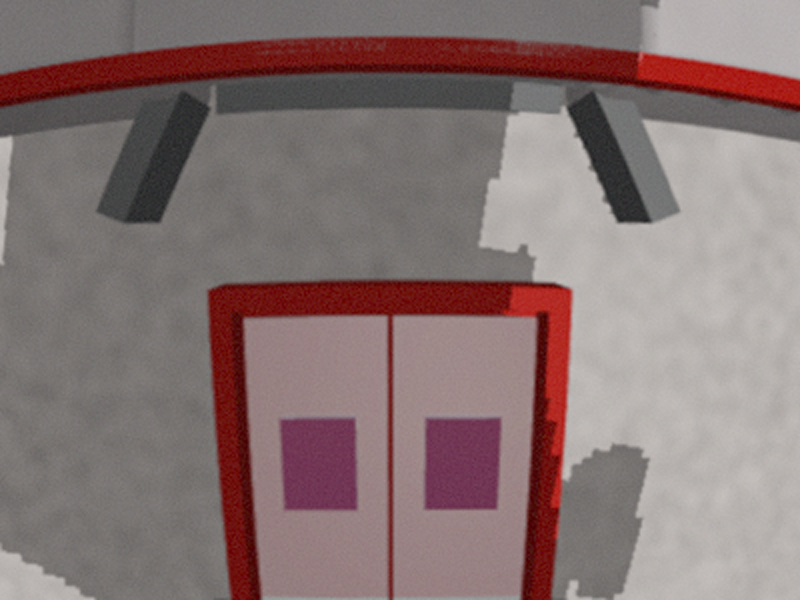

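The crop shows the guides around the nose. Inner tips are at (127,222) and (652,222) on top and (160,222) and (618,222) at the bench. The mouth's bottom corners are at (210,108) and (567,108). The tray rim spans 210..571 at row 287, so it looks centred.

```bash
python3 - <<'E'
from h import *
import pickle
D=pickle.load(open("d3.pkl","rb")); s=D["s"]; T=R.from_quat(s["eef_rot"]).inv()
f=lambda u,z:T.apply(hit(D,(120+u[0]/2,u[1]/2),z)-s["position"])*1000
b=0.0117
for n,u,z in[("tip top",(127,222),.022),("tip top",(652,222),.022),("tip bot",(160,222),0),("tip bot",(618,222),0),("mouth bot",(210,108),0),("mouth bot",(567,108),0),("mouth top",(182,92),.022),("mouth top",(597,92),.022),("hood",(0,103),.05),("hood",(800,107),.05),("hood",(390,72),.05),("nose",(211,291),b+.014),("nose",(571,291),b+.014),("tray",(228,560),b+.014),("tray",(555,560),b+.014)]: print(n,f(u,z).round(1)[:2])
E
```

```text
tip top [ 87.6 -47.7]
tip top [87.7 45.7]
tip bot [ 87.6 -48.4]
tip bot [87.7 46. ]
mouth bot [110.9 -37.4]
mouth bot [110.9  34.8]
mouth top [110.4 -37.1]
mouth top [110.5  35. ]
hood [107.  -57.8]
hood [107.   59.5]
hood [106.3  -0.9]
nose [ 74.6 -31.6]
nose [74.7 30.1]
tray [ 24.2 -31.7]
tray [24.2 30.5]
```

Request:
step_arm --pt "0.8 -0.04 0.3 0" --pt "1.2 0 0.3 0" --pt "0.8 0 0 0" --pt "0.5 0 0 0" --pt "0 0 0 0"

```text
t: 5.7
position: [0.5489, 0.0887, 0.1757]
eef_rot: [0.648, 0.761, -0.0, -0.0]
wrist_force: [-0.8, -0.2, -3.7]
finger_gap: 0.0602
finger_force: 65.4
```

Request:
step_arm --pt "0 0 0.25 0" --pt "0 0 0.25 0" --pt "0 0 0.1 0" --pt "0 0 0 0" --pt "0 0 0 0"

```text
t: 6.12
position: [0.5493, 0.0872, 0.1697]
eef_rot: [0.649, 0.761, -0.0, -0.0]
wrist_force: [-0.8, -1.1, -2.9]
finger_gap: 0.0606
finger_force: 65.5
```

Request:
step_arm --pt "0 0 0.05 0" --pt "0 0 0 0" --pt "0 0 0 0"

```text
t: 6.37
position: [0.5493, 0.0872, 0.1695]
eef_rot: [0.649, 0.761, 0.0, 0.0]
wrist_force: [0.1, -1.4, 2.3]
finger_gap: 0.0605
finger_force: 66.0
```

Contact with the bench, so I release.

Request:
step_arm --pt "0 0 0 0" --pt "0 0 0 0" --pt "0 0 0 0" --pt "0 0 0 0" --pt "0 0 0 0" --fingers 1

```text
t: 6.78
position: [0.5493, 0.0875, 0.1693]
eef_rot: [0.649, 0.761, 0.0, 0.0]
wrist_force: [-0.3, 0.3, -0.2]
finger_gap: 0.0855
finger_force: 0.0
```

Request:
step_arm --pt "0 0 -1 0" --pt "0 0 -2 0" --pt "0 0 -3 0" --pt "0 0 -3 0" --pt "0 0 -1 0"

```text
t: 7.2
position: [0.5499, 0.0875, 0.2736]
eef_rot: [0.649, 0.761, 0.002, 0.002]
wrist_force: [1.0, 0.1, 0.5]
finger_gap: 0.0854
finger_force: 0.0
```

Request:
step_arm --pt "-2.5 0 0 0" --pt "-3 0 0 0" --pt "-3 0 0 0" --pt "-2.5 0 0 0" --pt "-1.4 0 0 0"

```text
t: 7.62
position: [0.5691, -0.0374, 0.2699]
eef_rot: [0.649, 0.761, 0.0, 0.0]
wrist_force: [0.3, -0.3, 0.4]
finger_gap: 0.0854
finger_force: 0.0
```

Request:
step_arm --pt "0 0 0 0" --pt "0 0 0 0"

```text
t: 7.78
position: [0.5688, -0.0352, 0.2695]
eef_rot: [0.649, 0.761, 0.0, -0.0]
wrist_force: [-0.9, 0.1, -0.4]
finger_gap: 0.0855
finger_force: 0.0
```

```bash
python3 - <<'E'
from plant import r
from h import *
import cv2,pickle
D=r.get_image("wrist"); D["fish"]=1; s=r.read_state(); D["s"]=s; pickle.dump(D,open("d4.pkl","wb")); cv2.imwrite("pics/w4.png",D["image"][:,:,::-1])
print(s["t"],s["position"],R.from_quat(s["eef_rot"]).as_matrix().round(4).tolist(),s["wrist_force"],s["finger_gap"])
E
```

```text
7.8333 [ 0.5685982  -0.03450782  0.26940438] [[-0.1578, 0.9875, -0.0004], [0.9875, 0.1578, 0.0003], [0.0004, -0.0003, -1.0]] [-0.0589468   0.44559732  0.18016132] 0.0852168844863554
```

View pics/w4.png

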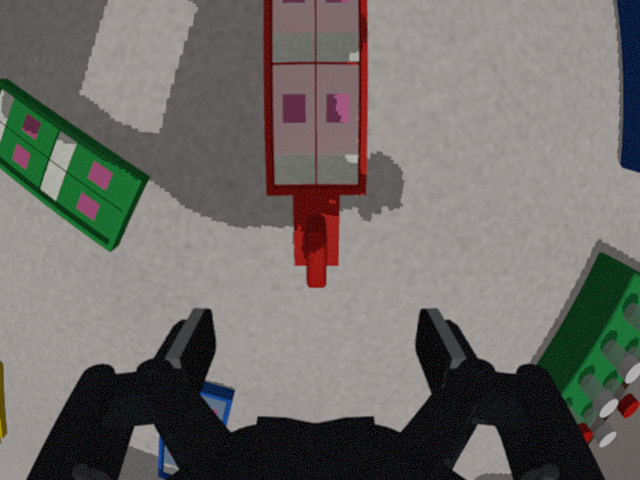

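The tray is straight, with its fin directly ahead: fin top's rear end at (316,286), tail rim at (266..366,190). The jaws are in line with it.

```bash
python3 - <<'E'
from h import *
import pickle
D=pickle.load(open("d4.pkl","rb")); s=D["s"]; T=R.from_quat(s["eef_rot"]).inv()
for n,u,z in[("fin rear",(316.5,285),.044),("fin front",(316,215),.044),("tail",(267,185),.014),("tail",(365.5,185),.014),("tongue",(295,264),.008),("tongue",(338,264),.008)]: print(n,(T.apply(hit(D,u,z)-s["position"])*1000).round(1)[:2])
E
```

```text
fin rear [-12.9   0.1]
fin front [29.3 -0.2]
tail [ 40.4 -30.5]
tail [40.4 30.4]
tongue [-14.9 -14.4]
tongue [-14.9  14.7]
```

Request:
step_arm --pt "0.4 0 1.5 0" --pt "0 0 2.5 0" --pt "0 0 2.2 0" --pt "0 0 1.2 0" --pt "0 0 0.4 0"

```text
t: 8.25
position: [0.5674, -0.0296, 0.1895]
eef_rot: [0.648, 0.761, -0.001, -0.001]
wrist_force: [-1.0, 0.1, -0.2]
finger_gap: 0.0857
finger_force: 0.0
```

Request:
step_arm --pt "0 0 0 0" --pt "0 0 0 0"

```text
t: 8.42
position: [0.5683, -0.0304, 0.1919]
eef_rot: [0.648, 0.761, 0.0, 0.0]
wrist_force: [-0.4, -0.4, 0.3]
finger_gap: 0.0852
finger_force: 0.0
```

Request:
step_arm --pt "0 0 0 0" --pt "0 0 0 0" --pt "0 0 0 0" --pt "0 0 0 0" --pt "0 0 0 0" --fingers -1

```text
t: 8.83
position: [0.5683, -0.0311, 0.1916]
eef_rot: [0.649, 0.761, 0.0, 0.0]
wrist_force: [-0.0, 0.0, -0.2]
finger_gap: 0.0259
finger_force: 0.0
```

Request:
step_arm --pt "0 0 0 0" --pt "0 0 0 0" --pt "0 0 0 0" --pt "0 0 0 0" --pt "0 0 0 0"

```text
t: 9.25
position: [0.5683, -0.0311, 0.1916]
eef_rot: [0.649, 0.761, 0.0, 0.0]
wrist_force: [-1.1, -0.2, 5.9]
finger_gap: 0.011
finger_force: 59.3
```

Request:
step_arm --pt "0.5 0 -0.03 0" --pt "1 0 0 0" --pt "1.2 0 0 0" --pt "1.2 0 0 0" --pt "1.2 0 0 0"

```text
t: 9.67
position: [0.5598, 0.0208, 0.1916]
eef_rot: [0.649, 0.761, 0.0, -0.0]
wrist_force: [0.1, -1.5, 0.4]
finger_gap: 0.0109
finger_force: 58.6
```

Request:
step_arm --pt "1.2 0 0 0" --pt "1.2 0 0 0" --pt "1.2 0 0 0" --pt "1.2 0 0 0" --pt "1.2 0 0 0"

```text
t: 10.08
position: [0.5504, 0.0798, 0.1916]
eef_rot: [0.649, 0.761, -0.0, -0.0]
wrist_force: [-0.1, -2.9, 1.0]
finger_gap: 0.011
finger_force: 58.7
```

Request:
step_arm --pt "1.2 0 0 0" --pt "0.8 0 0 0" --pt "0.5 0 0 0" --pt "0.2 0 0 0" --pt "0 0 0 0"

```text
t: 10.5
position: [0.5463, 0.1057, 0.1916]
eef_rot: [0.649, 0.761, 0.0, -0.0]
wrist_force: [-0.2, 2.3, 2.8]
finger_gap: 0.0106
finger_force: 58.8
```

Request:
step_arm --pt "0.2 0 0 0" --pt "0.2 0 0 0" --pt "0.2 0 0 0" --pt "0.1 0 0 0" --pt "0.1 0 0 0"

```text
t: 10.92
position: [0.5452, 0.113, 0.1916]
eef_rot: [0.649, 0.761, 0.0, 0.0]
wrist_force: [0.1, -2.3, 2.3]
finger_gap: 0.0109
finger_force: 58.9
```

Request:
step_arm --pt "0.1 0 0 0" --pt "0.1 0 0 0" --pt "0.1 0 0 0"

```text
t: 11.17
position: [0.5446, 0.1161, 0.1916]
eef_rot: [0.649, 0.761, -0.0, 0.0]
wrist_force: [0.4, -2.3, 3.1]
finger_gap: 0.0104
finger_force: 58.9
```

Request:
step_arm --pt "0.1 0 0 0" --pt "0.1 0 0 0"

```text
t: 11.33
position: [0.5443, 0.1181, 0.1916]
eef_rot: [0.649, 0.761, 0.0, 0.0]
wrist_force: [0.6, -2.3, 2.7]
finger_gap: 0.0112
finger_force: 58.9
```

Request:
step_arm --pt "0.1 0 0 0" --pt "0.1 0 0 0"

```text
t: 11.5
position: [0.5442, 0.1189, 0.1916]
eef_rot: [0.648, 0.761, -0.001, 0.001]
wrist_force: [4.1, -35.0, 4.3]
finger_gap: 0.0109
finger_force: 59.2
```

Request:
step_arm --pt "0.1 0 0 0" --pt "0.1 0 0 0"

```text
t: 11.67
position: [0.5442, 0.1194, 0.1917]
eef_rot: [0.648, 0.761, -0.002, 0.002]
wrist_force: [4.9, -58.3, 7.8]
finger_gap: 0.0111
finger_force: 59.6
```

Firm contact with the stop. I'll ease off, then release and lift.

Request:
step_arm --pt "-0.2 0 0 0" --pt "0 0 0 0"

```text
t: 11.83
position: [0.5442, 0.1187, 0.1916]
eef_rot: [0.649, 0.761, -0.001, 0.001]
wrist_force: [2.7, -22.0, 2.7]
finger_gap: 0.011
finger_force: 59.1
```

Request:
step_arm --pt "0 0 0 0" --pt "0 0 0 0" --pt "0 0 0 0" --pt "0 0 0 0" --pt "0 0 0 0" --fingers 1

```text
t: 12.25
position: [0.5439, 0.1202, 0.1916]
eef_rot: [0.649, 0.761, -0.0, -0.0]
wrist_force: [-0.1, 0.3, 0.5]
finger_gap: 0.071
finger_force: 0.0
```

Request:
step_arm --pt "0 0 0 0" --pt "0 0 0 0" --pt "0 0 0 0" --pt "0 0 -0.5 0" --pt "0 0 -1 0"

```text
t: 12.67
position: [0.5437, 0.12, 0.2064]
eef_rot: [0.649, 0.761, -0.001, -0.001]
wrist_force: [-0.9, 0.2, -0.7]
finger_gap: 0.0853
finger_force: 0.0
```

Request:
step_arm --pt "0 0 -2 0" --pt "0 0 -3 0" --pt "-1 0 -3 0" --pt "-2 0 -1 0" --pt "0 0 0 0"

```text
t: 13.08
position: [0.5499, 0.0886, 0.3005]
eef_rot: [0.649, 0.761, 0.002, 0.002]
wrist_force: [0.9, 0.5, 0.2]
finger_gap: 0.0852
finger_force: 0.0
```

Request:
step_arm --pt "0 0 0 0" --pt "0 0 0 0" --pt "0 0 0 0"

```text
t: 13.33
position: [0.5484, 0.0908, 0.2961]
eef_rot: [0.649, 0.761, -0.0, -0.0]
wrist_force: [0.6, -0.7, -0.3]
finger_gap: 0.0853
finger_force: 0.0
```

```bash
python3 - <<'E'
from plant import r
from h import *
import cv2,pickle
D=r.get_image("wrist"); D["fish"]=1; s=r.read_state(); D["s"]=s; pickle.dump(D,open("d5.pkl","wb"))
S=r.get_image("side")
cv2.imwrite("pics/w5.png",np.hstack([cv2.resize(D["image"],(400,300)),cv2.resize(S["image"],(400,300))])[:,:,::-1])
print(s["t"],s["position"],R.from_quat(s["eef_rot"]).as_matrix().round(4).tolist(),s["wrist_force"],s["finger_gap"])
E
```

```text
13.3833 [0.54840664 0.09086876 0.29598577] [[-0.1586, 0.9873, -0.0015], [0.9873, 0.1586, 0.0], [0.0002, -0.0014, -1.0]] [-0.79797945 -0.08652547 -0.79467892] 0.0850225992550481
```

View pics/w5.png

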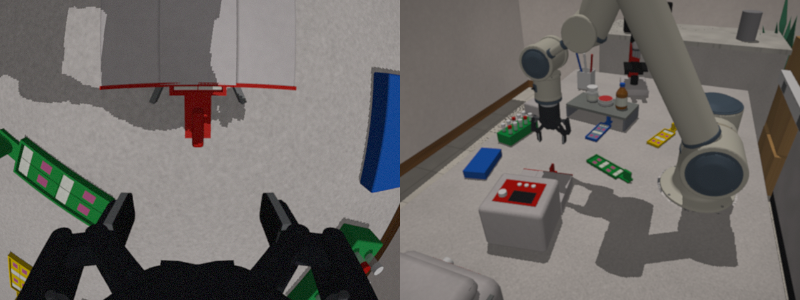

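The left panel shows only the tail lip, tongue and fin outside the mouth, with the guides clear on both sides. The travel of 152 mm and the firm stop contact match the tray being home. The side view shows the blue tray and the riser items still in place.

```bash
python3 - <<'E'
from plant import r
print(r.finish_job())
E
```

```text
the job is handed in; nothing more can be done
None
```

The red tray was drawn out level, set down at the scanner's mouth, released, then slid in by its handle to firm contact with the stop. The gripper is clear, nothing else looked moved, and the job is handed in at about 13.4 s.

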